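# Pass a tin under the code reader and into the tin rack

## Robot

A 6-joint arm with a two-finger parallel gripper is mounted at the origin on the work surface. World frame = base frame: x ahead of the robot, y to its left, z up, the work surface at z = 0. Lengths are in m, angles in degrees, forces in N, time in s.
With the tool pointing down it reaches from about 0.4 to 0.825 m from the base axis. Payload 7 kg.
Tool frame: the origin (TCP) lies at the centre of the arm's flange, where the gripper is bolted on; the fingertips stand 178 mm ahead of it and the grasp point (between the pads) lies 159 mm ahead of it; z points along the fingers, y is the line along which they close (so a half turn about z gives the same grasp; the last joint's range is limited). The gripper opens to 88 mm and grips with 3 to 60 N. Pads are 19 mm wide; open, the fingers measure 130 mm over their backs; the gripper's body (78 mm by 193 mm) begins 47 mm behind the grasp point.
Start: joints at [80.85, 20.546, 0.682, 0, -70.136, -16.507], TCP at [0.292, 0.608, 0.405] pointing down, gripper open.
Joint ranges: [-176.03, 176.03], [-82.01, 121.73], [-58.28, 71.71], [-173.87, 95.51], [-174.79, -0.11], [-173.66, 173.66]. Speed limits (degrees/s): [136.94, 136.94, 172.46, 180, 180, 180].

## Interface

Orientations are given as [roll, pitch, yaw] about the fixed x, y, z axes, in that order (R = Rz(yaw) Ry(pitch) Rx(roll)).
In Python, from plant import telemetry, snapshot, workorder, nets gives the robot as it stands.
- The arm moves only by the shell command python3 -m creep 'ROWS'. ROWS is JSON, a list that holds one entry, the list of rows, each a list of 5 numbers: the shift along the tool's x, y, z normalised to -1 to 1, where 1 is 0.2 m, then the turn about the tool's z normalised to -1 to 1, where 1 is pi/2 rad, then the opening, from 0 (shut) to 1 (fully open). In form: [[[x, y, z, spin, hand], ...]]. A call has 1 to 8 rows; each row shifts and turns the commanded pose from where the row before left it, along the tool's axes as they then stand; what a row does not reach is not made up. A row lasts 1/12 s, in which the tool goes at most 41.7 mm and 7.16 degrees, less where a joint would pass 70% of its speed; a pose out of reach is approached as far as the arm can. A call with a number of a shift or a turn outside -1 to 1 is refused whole. A call with a gripper value outside its range is refused whole. The fingers move at their own pace and stop on an object; the grip force is fixed at half the most. Time passes only in rows, so rows that do not move let the fingers close. It gives the time, the measured TCP pose, the force, the opening and the grip force at its end, in the units of the state.
- telemetry.get_obs(): the state, without advancing time (a new reading comes with each control period).
- snapshot(name): name is "scene" or "top" or "wrist"; returns a dict with "frame" (384x512x3 uint8, red, green, blue), "fx", "fy", "cx", "cy" (pixels), "rvec" (rotation vector, rad) and "tvec" (3), from world to camera coordinates, as OpenCV has them; the wrist camera has in their place "mount" (4x4, takes a point from camera to tool coordinates, whose origin is the TCP and whose axes are the flange's). Camera axes: x right, y down, z forward; pixel columns grow to the right and rows downward; lengths in m; the calibration is good to about 2 mm. A picture is of the moment at which its call begins: read the wrist's pose just before it. There is no depth.
- workorder.close_job(): hands the job in; it is judged then, once.
Trained networks look in a picture, given as the dict that the camera call returned (one of the last four; its "shot" number tells which), for a name from the list of things; names that differ only in an ending like _2 or _b are one class to them, and where a whole thing is asked for, a point or a joint stands for the part that bears it (a point fixed in the world has none). Each returns a list of dicts, best first, with "confidence" (0 to 1); they miss things now and then, are a little off and sometimes report something else, mostly with a low value. They report only what shows in the picture. A call takes as long as a camera call. They do not tell look-alikes from the thing itself.
- nets.find_in(picture, query): "uv" ([column, row] in pixels, amid what is visible of it).
- nets.masks_of(picture, query): "region" (384x512 bool, what is visible of it) and "uv" ([column, row] in pixels, amid what is visible of it).
- nets.landmark_of(picture, query): "uv" ([column, row] in pixels: a listed point, or the origin of a listed thing).
The state is a dict: "clock": time; "joint_pos": joint angles; "qvel": joint speeds; "tau": joint torques, N m; "tool_pos": TCP position; "orientation": TCP orientation; "force": force on the tool from outside, world axes, zero at the start; "moment": the same for the moment, N m; "opening": finger opening in m; "gripper_force": force on a finger pad.
Only numpy, scipy, OpenCV 4.12 (cv2) and the standard library are available. Lean on these libraries where they do the work, as an engineer would, in place of code of your own. Each camera call takes 0.05 s, during which the arm holds its last target. There are 200 camera calls.

## Task

Take the hinged loading tray of the tin rack by its black handle and, by tilting it, roll the loose tin to directly under the code reader and keep it still there for at least 5 seconds so that its code is read. Then let it roll on over the hinge, close up against the tin already waiting in the rack's lane, lay the tray gently back down on its rest and let go of it. Never touch the tins with the robot, never let the tin run away faster than a slow walk (0.4 m/s), and leave the bottles and the tub alone.

Things in the scene. Friction and masses are not known exactly. Their poses are not given: they have to be found in the camera images.
- feeder: Tin rack: low grey frame 560 x 160 mm, fixed on the bench, with a hinged loading tray (towards -y, handle at its end) and a fixed receiving lane (towards +y). Origin on the bench surface, midway across its width; x across the rack, y level along it, z up. On the store level underneath lie more tins, of no concern.
- hinge (a point): Middle of the tray's hinge axis, which is parallel to the rack's x axis and lies in the tray's floor surface: 170 mm in +y from the rack's origin, 150 mm above the bench. Here the receiving lane begins: 130 mm wide, it falls away towards +y at 0.05 rad and ends after 175 mm at a stop wall. Axes as the rack's.
- tray (a joint): Tilt of the tray, rad. 0: at rest on its two posts, floor sloping 0.12 down towards the handle; grows as the handle is lifted; 0.12: level; above that the floor slopes towards the lane; stop at 0.26. Swings freely, falls back to 0 if let go. Aluminium, 0.7 kg nominal, 122 mm clear width, 360 mm from hinge to inside of end wall; side rims 25 mm, end wall 43 mm high.
- tray_grip (a point): Middle of the tray's straight black handle, a bar 24 mm wide (along x), 18 mm high, 100 mm long, in line with the tray. 430 mm from the hinge along the floor and 10 mm above the floor's plane, 64 mm beyond the end wall. Frame of the tray: x along the hinge, y along the floor to the hinge, z square to the floor. Grasp from above, fingers closing along x; both sides are free.
- tin: The loose tin: full steel tin, paper label, lying on its side, axis across the tray. 74 mm in diameter, 110 mm long, 0.47 kg nominal, filling turns with it: it accelerates at 0.7 g times the slope; rolling resistance about 0.0015 rad of slope. Origin at its centre; x along its axis, y and z turn as it rolls. Starts at rest against the tray's end wall.
- stock_tin: A like tin already waiting in the receiving lane, lying on its side against the lane's stop wall. Origin at its centre. With the passed tin closed up against it the two centres are 74 mm apart.
- read_point (a point): Reading place: where the tin's centre belongs with the tray level, under the reader, at mid-width of the tray, 187 mm above the bench; only its place along the rack's y matters. Axes as the rack's. The reader stands 130 mm from it in +x.
- reader: Code reader, fixed: a white box 50 x 66 mm, 36 mm wide along the rack, leaning over the tray's far rim at the top of a thin post, 365 mm above the bench, some 100 mm above the tin; dark round foot 90 mm across. Post, box and reading place lie in one plane square across the rack. Origin under the foot's centre; axes as the rack's.
- soy_bottle: Bystander: black bottle 72 mm across and 240 mm tall, standing. Origin at the centre of its underside.
- tub: Bystander: grey lidded tub 140 mm across and 118 mm tall. Origin at the centre of its underside.
- oil_bottle: Bystander: amber bottle 90 mm across and 250 mm tall, standing. Origin at the centre of its underside.
Things that resemble listed ones, but are neither listed nor needed, are in the scene too. Leave any blue, purple or turquoise look-alike of the stock_tin alone.

How it is judged (in metres and radians):
On the way, in this order (a step that is already met when the one before it is completed fails the run):
1. the tin lies still under the reader (within 20 mm along the rack, slower than 0.05 m/s) for 5 s (y of tin in the frame of read_point between -0.02 and 0.02 m and linear speed of tin below 0.05 m/s), for 5 s.
2. the tin has rolled over the hinge and closed up against the waiting tin (y of tin in the frame of feeder above 0.205 m and distance between tin and stock_tin below 0.086 m and height (world z) of tin above 0.165 m), for 0.2 s.
At the end, for the whole second after the job is handed in: The tin lies at rest in the receiving lane closed up against the waiting tin (centres less than 86 mm apart), the tray is back down on its rest (joint below 0.02 rad) and let go (all of step 2 and linear speed of each of tin, stock_tin below 0.02 m/s and value of joint tray below 0.02 rad and velocity of joint tray below 0.05 rad/s); the robot touches nothing.
It fails at once if the robot touches a tin (contact force between any of the fingers, the arm and tin above 0.5 N or contact force between any of the fingers, the arm and stock_tin above 0.5 N).
It fails at once if the tin runs faster than 0.4 m/s (linear speed of tin above 0.4 m/s).
It fails at once if the tin leaves the tray or lane (height (world z) of tin below 0.12 m).
It fails at once if the tray is dropped (falls faster than 1.0 rad/s) (velocity of joint tray below -1 rad/s).
It fails at once if a bottle or the tub is disturbed (distance of any of soy_bottle, tub, oil_bottle from where it was at the start of the episode above 0.03 m).
It also fails if it takes over 61 s, if anything falls off the work surface, if the arm or the gripper's body presses on something with over 40 N, if the wrist force passes 120 N, or if a joint passes its speed limit or range.

## Working session

There is one attempt and no reset: what is moved stays moved. The work goes in short steps, Python scripts to look and compute and a shell command to move; the robot and the scene stay as the last step left them, time stands still between calls to the robot, and variables do not carry over. Pictures are saved under pics/ and viewed, at most 10 in all, crops included, and the job is handed in when it is done.

```bash
ls; mkdir -p pics
cat > h.py <<'E'
import numpy as np, cv2
from plant import telemetry, snapshot, workorder, nets
from scipy.spatial.transform import Rotation as R
def cam(p):
    K=np.array([[p['fx'],0,p['cx']],[0,p['fy'],p['cy']],[0,0,1.]])
    if 'rvec' in p:
        Rm=cv2.Rodrigues(np.array(p['rvec'],float))[0]; t=np.array(p['tvec'],float).ravel()
        return K,Rm,t
    o=p['obs']; T=np.eye(4); T[:3,:3]=R.from_euler('xyz',o['orientation'],degrees=True).as_matrix(); T[:3,3]=o['tool_pos']
    W=T@np.array(p['mount']); Wi=np.linalg.inv(W); return K,Wi[:3,:3],Wi[:3,3]
def snap(n):
    o=telemetry.get_obs(); p=snapshot(n)
    if n=='wrist': p['obs']=o
    return p
def ray(p,uv):
    K,Rm,t=cam(p); d=Rm.T@np.linalg.inv(K)@np.array([*uv,1.]); return -Rm.T@t,d/np.linalg.norm(d)
def onz(p,uv,z):
    c,d=ray(p,uv); return c+d*(z-c[2])/d[2]
def tri(rs):
    A=0;b=0
    for c,d in rs:
        M=np.eye(3)-np.outer(d,d);A=A+M;b=b+M@c
    x=np.linalg.solve(A,b); return x,[np.linalg.norm(np.cross(x-c,d)) for c,d in rs]
def proj(p,X):
    K,Rm,t=cam(p); q=K@(Rm@np.array(X,float)+t); return q[:2]/q[2]
E
python3 - <<'E'
from h import *
o=telemetry.get_obs(); print(o['clock'],o['tool_pos'],o['orientation'],o['opening'])
ps={n:snap(n) for n in('scene','top','wrist')}
for n,p in ps.items():
    cv2.imwrite(f'pics/{n}0.png',p['frame'][:,:,::-1])
    print(n,ray(p,(256,192)))
    for q in ['feeder','hinge','tray_grip','tin','stock_tin','read_point','reader']:
        print(n,q,[(np.round(r['uv'],1).tolist(),round(r['confidence'],2)) for r in nets.landmark_of(p,q)[:4]])
a=np.hstack([ps['scene']['frame'],ps['top']['frame']])[:,:,::-1]
cv2.imwrite('pics/both.png',cv2.resize(a,(800,300),interpolation=cv2.INTER_AREA))
E
```

```text
pics
0.0 [0.29219424 0.60825687 0.40371478] [ 1.79904850e+02 -7.34156133e-03 -2.56668106e+01] 0.08773765547609776
scene (array([ 1.51546858, -0.24728664,  1.07024039]), array([-0.72619756,  0.16202614, -0.66812023]))
scene feeder [([258.4, 209.4], 0.96)]
scene hinge [([296.7, 172.4], 0.88)]
scene tray_grip [([188.4, 208.6], 0.8), ([258.7, 208.1], 0.5)]
scene tin [([214.7, 194.6], 0.66)]
scene stock_tin [([291.3, 251.7], 0.89), ([335.3, 239.3], 0.87), ([328.5, 155.6], 0.76), ([331.4, 155.3], 0.43)]
scene read_point []
scene reader [([284.8, 232.9], 0.66)]
top (array([0.36831622, 0.00773619, 1.47147265]), array([ 0.08916618, -0.02080142, -0.99579952]))
top feeder [([256.4, 206.4], 0.84), ([115.9, 221.8], 0.27)]
top hinge [([207.5, 207.7], 0.6)]
top tray_grip [([324.1, 188.4], 0.7)]
top tin [([295.5, 194.3], 0.74)]
top stock_tin [([195.0, 135.7], 0.95), ([240.8, 127.2], 0.81), ([142.4, 267.1], 0.74), ([164.6, 211.7], 0.64)]
top read_point []
top reader [([233.6, 170.8], 0.9)]
wrist (array([0.36357387, 0.57387264, 0.38429763]), array([-0.25342219,  0.12501563, -0.9592436 ]))
wrist feeder []
wrist hinge []
wrist tray_grip []
wrist tin []
wrist stock_tin [([301.1, 63.1], 0.61)]
wrist read_point []
wrist reader []
```

Run:
```python
from h import *
S=snap('scene');T=snap('top')
def lm(p,q): return nets.landmark_of(p,q)[0]['uv']
P={}
for q in ['feeder','hinge','tray_grip','tin','reader']:
    x,e=tri([ray(S,lm(S,q)),ray(T,lm(T,q))]); P[q]=x; print(q,x.round(4),np.round(e,4))
print('stock',[(np.round(tri([ray(S,a),ray(T,b)])[0],3).tolist(),round(tri([ray(S,a),ray(T,b)])[1][0],4)) for a in [(291,251.7),(335,239),(329,155.5)] for b in [(195,135.7),(240.8,127.2),(142.4,267),(164.6,211.7)]if tri([ray(S,a),ray(T,b)])[1][0]<.01])
v=P['hinge']-P['tray_grip'];print('yaw of y axis',np.degrees(np.arctan2(v[1],v[0])),np.linalg.norm(v))
for q in ['soy_bottle','tub','oil_bottle']:
  for n,p in(('S',S),('T',T)):
    print(n,q,[(onz(p,r['uv'],0).round(3).tolist(),round(r['confidence'],2)) for r in nets.landmark_of(p,q)[:2]])
```

```text
feeder [ 0.4658 -0.0068  0.0106] [0.0049 0.0049]
hinge [0.4388 0.1543 0.1434] [0.0056 0.0056]
tray_grip [ 0.492  -0.2699  0.0981] [0.0055 0.0055]
tin [ 0.4785 -0.1651  0.145 ] [0.0024 0.0024]
reader [ 0.5866  0.0594 -0.0159] [0.0046 0.0046]
stock [([0.741, 0.038, 0.062], np.float64(0.003)), ([0.712, 0.211, 0.045], np.float64(0.0018)), ([0.638, 0.173, 0.362], np.float64(0.0089)), ([0.215, 0.397, 0.021], np.float64(0.0062)), ([0.417, 0.29, 0.184], np.float64(0.0011))]
yaw of y axis 97.15074528813969 0.429863773140647
S soy_bottle [([0.739, -0.245, 0.0], 0.65)]
T soy_bottle [([0.74, -0.244, 0.0], 0.58)]
S tub [([0.525, -0.519, 0.0], 0.85), ([0.338, -0.161, 0.0], 0.49)]
T tub [([0.496, -0.509, 0.0], 0.94)]
S oil_bottle [([0.395, 0.497, 0.0], 0.58)]
T oil_bottle [([0.391, 0.494, 0.0], 0.88), ([0.744, -0.236, 0.0], 0.22)]
```

View pics/both.png

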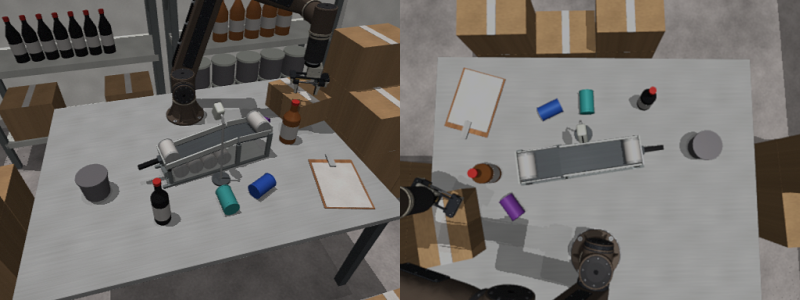

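The overview shows the rack mid-table with its black handle at top (324,188) and scene (188,208). The code reader is on its far side. The loose tin is at top (295,194) and the stock tin at top (165,212). Blue (195,136), turquoise (241,127) and purple (142,267) tins lie on the bench. Other handle candidate: scene (259,208), 0.5, which lies mid-rack. I choose the bar at the tray's end and check it in a crop.

Run:
```python
import cv2,numpy as np
s=cv2.imread('pics/scene0.png')[120:260,150:350];t=cv2.imread('pics/top0.png')[120:260,150:350]
cv2.imwrite('pics/crop1.png',np.hstack([cv2.resize(i,(400,280),interpolation=cv2.INTER_CUBIC) for i in(s,t)]))
```

```text
(no output)
```

View pics/crop1.png

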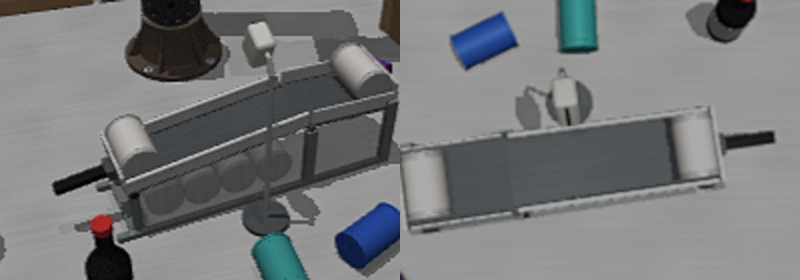

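```bash
python3 -m creep '[[[0,0,-0.2,0,1],[0,0,-0.2,0,1],[0,0,-0.2,0,1],[0,0,-0.2,0,1],[0,0,-0.18,0,1]]]'
```

```text
clock: 2.52
tool_pos: [0.2922, 0.6078, 0.6038]
orientation: [-179.9, 0.0, -25.7]
force: [1.1, 0.7, 0.1]
opening: 0.0876
gripper_force: 0.0
```

The crop shows one black bar at the tray's end (crop (750,140), i.e. top (325,190)). The tin lies against the end wall, and no look-alike handle is in view. Next I spin the tool and traverse above everything.

```bash
python3 -m creep '[[[0,0,0,0.0795,1],[0,0,0,0.0795,1],[0,0,0,0.0795,1],[0,0,0,0.0795,1],[0,0,0,0.0795,1],[0,0,0,0.0795,1],[0,0,0,0.0795,1],[0,0,0,0.0795,1]]]' | head -3
python3 -m creep '[[[0.205,-0.0195,0,0,1],[0.205,-0.0195,0,0,1],[0.205,-0.0195,0,0,1],[0.205,-0.0195,0,0,1],[0.205,-0.0195,0,0,1],[0.205,-0.0195,0,0,1],[0.205,-0.0195,0,0,1],[0.205,-0.0195,0,0,1]]]' | head -3
```

```text
clock: 3.18
tool_pos: [0.2922, 0.6084, 0.6007]
orientation: [180.0, -0.0, -83.2]
clock: 3.85
tool_pos: [0.3636, 0.2845, 0.601]
orientation: [-180.0, 0.0, -82.9]
```

```bash
python3 -m creep '[[[0.205,-0.0195,0,0,1],[0.205,-0.0195,0,0,1],[0.205,-0.0195,0,0,1],[0.205,-0.0195,0,0,1],[0.205,-0.0195,0,0,1],[0.205,-0.0195,0,0,1],[0.205,-0.0195,0,0,1],[0.205,-0.0195,0,0,1]]]' | head -3
python3 -m creep '[[[0.205,-0.0195,0,0,1],[0.205,-0.0195,0,0,1],[0.205,-0.0195,0,0,1],[0.205,-0.0195,0,0,1],[0.205,-0.0195,0,0,1],[0.1,-0.0195,0,0,1]]]' | head -3
python3 - <<'E'
from h import *
W=snap('wrist'); cv2.imwrite('pics/w1.png',W['frame'][:,:,::-1])
import pickle; pickle.dump(W,open('w1.pkl','wb'))
for q in ['tray_grip','tin','hinge','reader']:
    for r in nets.landmark_of(W,q)[:2]: print(q,np.round(r['uv'],1),round(r['confidence'],2),onz(W,r['uv'],.1085 if q=='tray_grip' else .15).round(4))
E
```

```text
clock: 4.52
tool_pos: [0.4347, -0.037, 0.6013]
orientation: [-179.9, 0.0, -82.9]
clock: 5.02
tool_pos: [0.4865, -0.259, 0.6]
orientation: [179.9, -0.0, -83.0]
tray_grip [248.6 152.1] 0.82 [ 0.5025 -0.2665  0.1085]
tin [251.  217.9] 0.86 [ 0.4859 -0.1658  0.15  ]
tin [247.9 151.6] 0.17 [ 0.5031 -0.2734  0.15  ]
reader [202.9 277.8] 0.87 [ 0.5568 -0.0433  0.15  ]
```

View pics/w1.png

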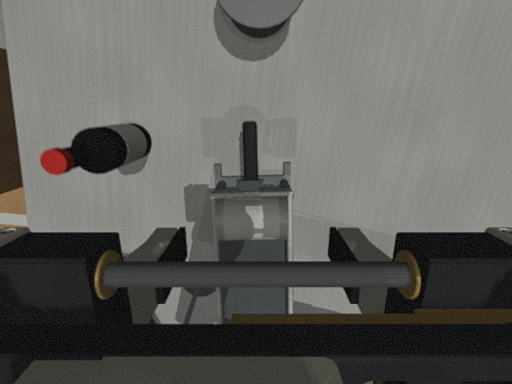

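The wrist view shows the black handle at (249,152), the tin behind the end wall at (251,218), the soy bottle to the left and the tub ahead. I go lower for a second viewpoint.

```bash
python3 -m creep '[[[0.01,-0.015,0.2,0,1],[0.01,-0.015,0.2,0,1],[0.01,-0.015,0.2,0,1],[0.01,-0.015,0.2,0,1],[0.01,-0.015,0.2,0,1],[0,0,0,0,1]]]' | head -3
python3 - <<'E'
from h import *
import pickle
W1=pickle.load(open('w1.pkl','rb'));W=snap('wrist');S=snap('scene');T=snap('top'); pickle.dump(W,open('w2.pkl','wb'))
cv2.imwrite('pics/w2.png',W['frame'][:,:,::-1])
def l(p,q):
    r=nets.landmark_of(p,q); return r[0]['uv'] if r else None
g=l(W,'tray_grip'); print(g, onz(W,g,.1085))
print('w1w2',tri([ray(W1,(248.6,152.1)),ray(W,g)]))
gs,gt=l(S,'tray_grip'),l(T,'tray_grip')
print('all',tri([ray(W1,(248.6,152.1)),ray(W,g),ray(S,gs),ray(T,gt)]))
m=nets.masks_of(W,'tray_grip')
g2=cv2.cvtColor(W['frame'],cv2.COLOR_RGB2GRAY)
# dark bar: centre column per row near g
for v in range(int(g[1])-60,int(g[1])+61,15):
    u=np.where(g2[v,int(g[0])-40:int(g[0])+40]<45)[0]
    if len(u): c=(u.min()+u.max())/2+int(g[0])-40; print(v,c,len(u),onz(W,(c,v),.1175).round(4))
for q in['tin','hinge','feeder','reader']:
    u=l(W,q); print(q,u)
E
```

```text
clock: 5.77
tool_pos: [0.5005, -0.2612, 0.3935]
orientation: [179.4, 0.3, -82.9]
[256.8, 186.2] [ 0.49964057 -0.26618358  0.1085    ]
w1w2 (array([ 0.50122407, -0.26867661,  0.11937881]), [np.float64(0.0012332887363886305), np.float64(0.0012332887363887116)])
all (array([ 0.5010759 , -0.26635685,  0.11598173]), [np.float64(0.0018535542544345673), np.float64(0.002150901562922297), np.float64(0.003034662300237896), np.float64(0.0004548025254106127)])
141 255.5 24 [ 0.5064 -0.3105  0.1175]
156 255.5 21 [ 0.5048 -0.297   0.1175]
171 256.5 22 [ 0.5021 -0.2832  0.1175]
186 256.5 24 [ 0.5003 -0.2688  0.1175]
201 257.5 24 [ 0.4975 -0.2541  0.1175]
216 257.5 24 [ 0.4956 -0.2388  0.1175]
231 258.0 39 [ 0.4931 -0.2229  0.1175]
246 252.0 18 [ 0.497  -0.2058  0.1175]
tin [258.7, 301.3]
hinge [260.7, 301.0]
feeder [77.7, 160.1]
reader None
```

View pics/w2.png

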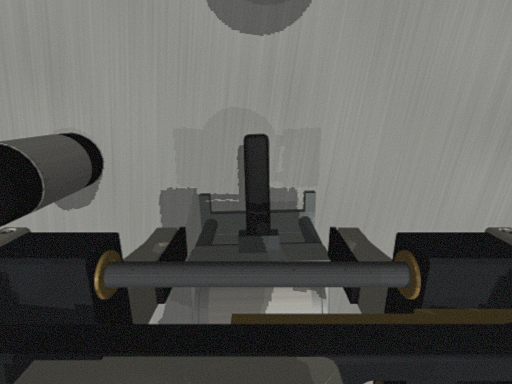

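The lower view shows the handle from (256,135) to (258,232), centred between the open fingers. Two-view triangulation gives about (0.500,-0.268,0.11–0.12), which agrees with the expected 0.1085. I descend and grasp.

```bash
python3 -m creep '[[[0.016,0.004,0.15,-0.014,1],[0.016,0.004,0.15,0,1],[0,0,0.15,0,1],[0,0,0.1,0,1],[0,0,0.05,0,1],[0,0,0,0,1]]]'
```

```text
clock: 6.82
tool_pos: [0.5011, -0.2698, 0.2786]
orientation: [179.8, 0.1, -81.7]
force: [-1.4, 0.6, 1.0]
opening: 0.0875
gripper_force: 0.0
```

```bash
python3 -m creep '[[[0,0.004,0.025,0,1],[0,0,0.02,0,1],[0,0,0,0,0],[0,0,0,0,0],[0,0,0,0,0],[0,0,0,0,0],[0,0,0,0,0],[0,0,0,0,0]]]'
python3 - <<'E'
from h import *
p=snap('scene');r=nets.landmark_of(p,'tin');print(r[:2]);p=snap('top');print(nets.landmark_of(p,'tin')[:2])
E
```

```text
clock: 7.48
tool_pos: [0.501, -0.27, 0.272]
orientation: [-180.0, -0.0, -81.6]
force: [0.5, 0.1, -0.4]
opening: 0.0531
gripper_force: 0.0
[{'uv': [212.8, 193.6], 'confidence': 0.96}]
[{'uv': [295.2, 194.5], 'confidence': 0.68}]
```

Run:
```python
from h import *
import pickle
Z={'reader':0,'feeder':0,'hinge':.15,'tin':.148,'stock_tin':.187-.0075,'tray_grip':.1085}
out={}
for k in range(2):
  for n in('scene','top'):
    p=snap(n)
    for q,z in Z.items():
        rr=nets.landmark_of(p,q)
        for r in rr[:4]:
            x=onz(p,r['uv'],z)
            if r['confidence']>.45 and abs(x[0]-.5)<.13: out.setdefault((q,n),[]).append(x[:2])
    pickle.dump(p,open(n+'1.pkl','wb'))
ey=np.array([-.146,.9893]);ex=np.array([.9893,.146])
g=np.array([.5003,-.2695])
for k,v in out.items():
    v=np.array(v); print(k,v.round(4).tolist(),'rack y',(-.258+(v-g)@ey).round(4),'x',((v-g)@ex).round(4))
o=telemetry.get_obs();print(o['clock'],o['tool_pos'],o['opening'],o['gripper_force'],o['force'])
```

```text
('reader', 'scene') [[0.6037, 0.0554], [0.5874, 0.0567]] rack y [0.0483 0.052 ] x [0.1497 0.1338]
('feeder', 'scene') [[0.4758, -0.0124], [0.4559, -0.0154]] rack y [-0.0001 -0.0002] x [ 0.0133 -0.0069]
('hinge', 'scene') [[0.4369, 0.1636], [0.4365, 0.169]] rack y [0.1798 0.1852] x [0.0006 0.0009]
('tin', 'scene') [[0.4888, -0.1663], [0.4929, -0.176]] rack y [-0.1543 -0.1644] x [0.0037 0.0063]
('stock_tin', 'scene') [[0.4106, 0.2995], [0.4326, 0.2965], [0.4024, 0.294]] rack y [0.318  0.3119 0.3138] x [-0.0056  0.0157 -0.0146]
('tray_grip', 'scene') [[0.4917, -0.2661], [0.4025, 0.1687], [0.5025, -0.2615]] rack y [-0.2534  0.1898 -0.2504] x [-0.008  -0.0328  0.0033]
('reader', 'top') [[0.5855, 0.0556], [0.4459, 0.1702], [0.5851, 0.0506]] rack y [0.0512 0.185  0.0463] x [0.1318 0.0104 0.1306]
('feeder', 'top') [[0.4682, -0.0206], [0.4565, -0.0101]] rack y [-0.0071  0.005 ] x [ 0.0045 -0.0054]
('hinge', 'top') [[0.4276, 0.1487], [0.4262, 0.1473]] rack y [0.1664 0.1652] x [-0.0109 -0.0125]
('tin', 'top') [[0.4815, -0.1652], [0.4557, -0.0132]] rack y [-0.1521  0.0021] x [-0.0034 -0.0067]
('stock_tin', 'top') [[0.4173, 0.3001], [0.4119, 0.3003]] rack y [0.3176 0.3186] x [ 0.0011 -0.0042]
('tray_grip', 'top') [[0.4953, -0.2716], [0.499, -0.2571]] rack y [-0.2593 -0.2456] x [-0.0052  0.0005]
9.0833 [ 0.49982975 -0.27015699  0.27153092] 0.023575511408035422 30.004422068595886 [-5.21650018 -0.70467468  4.57742781]
```

```bash
cat >> h.py <<'E'
EY=np.array([-.146,.9893]);EX=np.array([.9893,.146]);O=np.array([.5003,-.2695])+.258*EY
def rack(x,y,z): return np.array([*(O+x*EX+y*EY),z])
def prof(p,y,z=.187,xs=np.linspace(-.04,.04,9)):
    g=cv2.cvtColor(p['frame'],cv2.COLOR_RGB2GRAY).astype(np.float32)
    uv=np.array([[proj(p,rack(x,b,z)) for b in y] for x in xs],np.float32)
    return np.median(cv2.remap(g,uv[...,0],uv[...,1],cv2.INTER_LINEAR),0)
E
python3 - <<'E'
from h import *
import pickle
y=np.arange(-.22,.37,.01)
for n in('top','scene'):
    p=pickle.load(open(n+'1.pkl','rb')); print(n,p['fx'],[(round(a*1000),int(b)) for a,b in zip(y,prof(p,y))])
    cv2.imwrite(f'pics/{n}1.png',p['frame'][:,:,::-1])
s=[cv2.resize(cv2.imread(f'pics/{n}1.png')[120:260,150:350],(400,280)) for n in('scene','top')]
cv2.imwrite('pics/crop2.png',np.hstack(s))
E
```

```text
top 380.35271812781406 [(-220, 48), (-210, 67), (-200, 64), (-190, 64), (-180, 95), (-170, 133), (-160, 128), (-150, 61), (-140, 62), (-130, 64), (-120, 66), (-110, 67), (-100, 67), (-90, 67), (-80, 67), (-70, 67), (-60, 65), (-50, 61), (-40, 56), (-30, 40), (-20, 50), (-10, 58), (0, 59), (10, 60), (20, 60), (30, 60), (40, 61), (50, 60), (60, 61), (70, 61), (80, 62), (90, 61), (100, 62), (110, 63), (120, 94), (130, 98), (140, 98), (150, 99), (160, 98), (170, 97), (180, 94), (190, 94), (200, 93), (210, 94), (220, 92), (230, 92), (240, 92), (250, 91), (260, 91), (270, 86), (280, 115), (290, 164), (300, 183), (310, 189), (320, 189), (330, 187), (340, 173), (350, 116), (360, 177)]
scene 382.0019325520179 [(-220, 138), (-210, 146), (-200, 160), (-190, 119), (-180, 133), (-170, 141), (-160, 160), (-150, 157), (-140, 163), (-130, 119), (-120, 80), (-110, 82), (-100, 80), (-90, 80), (-80, 80), (-70, 80), (-60, 73), (-50, 76), (-40, 80), (-30, 80), (-20, 80), (-10, 74), (0, 71), (10, 62), (20, 59), (30, 56), (40, 45), (50, 45), (60, 47), (70, 45), (80, 45), (90, 45), (100, 61), (110, 69), (120, 72), (130, 72), (140, 72), (150, 71), (160, 70), (170, 71), (180, 70), (190, 71), (200, 70), (210, 70), (220, 70), (230, 70), (240, 71), (250, 66), (260, 43), (270, 80), (280, 118), (290, 146), (300, 165), (310, 178), (320, 188), (330, 189), (340, 182), (350, 146), (360, 97)]
```

View pics/crop2.png

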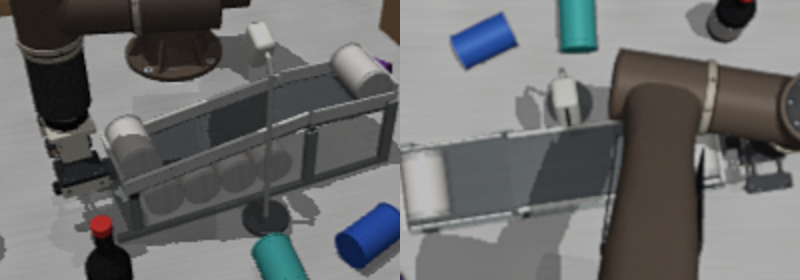

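The view shows the gripper on the handle. The arm hides the start of the tray from above, but the reading place stays visible. Next I pin down the reader's plane from its box at scene (280,139) and top (232.5,167.5), and from its foot.

```bash
python3 - <<'E'
from h import *
import pickle
S=pickle.load(open('scene1.pkl','rb'));T=pickle.load(open('top1.pkl','rb'))
def blob(p,u,v,w,lo):
    g=cv2.cvtColor(p['frame'],cv2.COLOR_RGB2GRAY)[v-w:v+w,u-w:u+w]; n,l,st,c=cv2.connectedComponentsWithStats((g>lo).astype(np.uint8))
    i=l[w,w]; return c[i]+[u-w,v-w],st[i]
bs,ss=blob(S,280,139,20,185);bt,s2=blob(T,232,167,12,185);print(bs,ss,bt,s2)
b,e=tri([ray(S,bs),ray(T,bt)]);print('box',b,e,'rack',(b[:2]-O)@EX,(b[:2]-O)@EY)
# foot: dark disc
for p,n,u,v,z in((S,'S',283,229,.01),):
    g=cv2.cvtColor(p['frame'],cv2.COLOR_RGB2GRAY)
    sub=(g[v-14:v+14,u-22:u+22]<70).astype(np.uint8);k,l,st,c=cv2.connectedComponentsWithStats(sub);i=1+np.argmax(st[1:,4]);c=c[i]+[u-22,v-14]
    x=onz(p,c,z);print(n,st[i],c,x,(x[:2]-O)@EX,(x[:2]-O)@EY)
E
python3 -m creep '[[[0,0,-0.02,0,0],[0,0,-0.02,0,0],[0,0,-0.02,0,0],[0,0,-0.02,0,0],[0,0,0,0,0]]]'
```

```text
[280.06666667 136.48      ] [15 12 11 12 75] [232.18390805 166.33333333] [ 8  5 10 13 87]
box [0.53903731 0.05317715 0.39031342] [np.float64(0.0001489850339295826), np.float64(0.00014898503392957825)] rack 0.08543368483308009 0.05556099020933829
S [  0   0  34  24 439] [279.93394077 226.738041  ] [0.57630899 0.05155589 0.01      ] 0.12206985649264775 0.04851541336299002
clock: 9.5
tool_pos: [0.5, -0.2709, 0.2873]
orientation: [179.8, -0.0, -81.7]
force: [-2.7, -8.7, -7.1]
opening: 0.0237
gripper_force: 30.0
```

```bash
python3 -m creep '[[[0.01,0,-0.03,0,0],[0.003,0,-0.03,0,0],[0.003,0,-0.03,0,0],[0.003,0,-0.03,0,0],[0.002,0,-0.03,0,0],[0,0,-0.018,0,0],[0,0,0,0,0]]]'
cat > trk.py <<'E'
from h import *
import sys
def cen(p,bg=None):
    y=np.arange(-.215,.265,.002); a=prof(p,y)
    m=(a>100).astype(np.uint8); n,l,st,c=cv2.connectedComponentsWithStats(m[None])
    return [(round(float(y[st[i,0]]),3),round(float(y[st[i,0]+st[i,2]-1]),3)) for i in range(1,n) if st[i,2]>8]
def step():
    o=telemetry.get_obs(); out=[]
    for n in ('scene','top'):
        p=snap(n); cv2.imwrite(f'pics/last_{n}.png',p['frame'][:,:,::-1])
        rr=[r for r in nets.landmark_of(p,'tin')if r['confidence']>.4] if n=='scene' or o['clock']>11 else []
        out.append((n,cen(p),[(round(float((onz(p,r['uv'],.18)[:2]-O)@EY),3),round(r['confidence'],2)) for r in rr[:2]]))
    print(round(o['clock'],2),round(o['tool_pos'][2],4),out)
if __name__=='__main__': step()
E
python3 trk.py
```

```text
clock: 10.08
tool_pos: [0.5002, -0.2728, 0.3208]
orientation: [179.8, 0.2, -81.7]
force: [-4.0, 8.1, -7.0]
opening: 0.0238
gripper_force: 30.0
10.08 0.3208 [('scene', [], [(-0.16, 0.97)]), ('top', [(-0.183, -0.167)], [])]
```

Run:
```python
from h import *
import pickle
S=pickle.load(open('scene1.pkl','rb')); S['frame']=cv2.imread('pics/last_scene.png')[:,:,::-1].copy()
y=np.arange(-.22,.2,.01)
for z in(.15,.187,):
  print([(round(a*1000),int(b)) for a,b in zip(y,prof(S,y,z))])
cv2.imwrite('pics/crop3.png',cv2.resize(S['frame'][110:250,150:350][:,:,::-1],(600,420)))
```

```text
[(-220, 49), (-210, 46), (-200, 36), (-190, 53), (-180, 86), (-170, 75), (-160, 72), (-150, 74), (-140, 72), (-130, 72), (-120, 73), (-110, 72), (-100, 65), (-90, 65), (-80, 65), (-70, 65), (-60, 65), (-50, 64), (-40, 65), (-30, 68), (-20, 69), (-10, 71), (0, 51), (10, 44), (20, 44), (30, 45), (40, 44), (50, 45), (60, 45), (70, 45), (80, 45), (90, 45), (100, 44), (110, 47), (120, 69), (130, 70), (140, 71), (150, 71), (160, 71), (170, 70), (180, 70), (190, 70)]
[(-220, 21), (-210, 110), (-200, 86), (-190, 94), (-180, 83), (-170, 95), (-160, 99), (-150, 102), (-140, 101), (-130, 97), (-120, 88), (-110, 65), (-100, 66), (-90, 66), (-80, 66), (-70, 65), (-60, 65), (-50, 65), (-40, 67), (-30, 70), (-20, 72), (-10, 63), (0, 51), (10, 44), (20, 45), (30, 45), (40, 45), (50, 46), (60, 45), (70, 45), (80, 44), (90, 45), (100, 61), (110, 70), (120, 72), (130, 72), (140, 71), (150, 72), (160, 70), (170, 71), (180, 71), (190, 71)]
```

View pics/crop3.png

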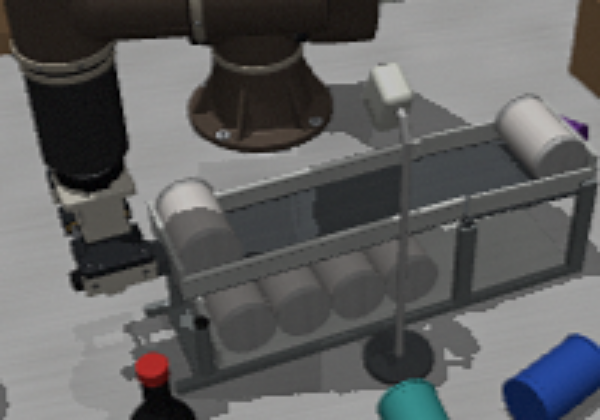

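The crop shows the tin, now in the arm's shadow, still against the end wall at crop (200,225). The tray is nearly level. I lower the tracker's threshold and start the roll.

```bash
sed -i 's/a>100/a>78/' trk.py; python3 -m creep '[[[-0.004,0,-0.03,0,0],[0,0,-0.03,0,0],[0,0,-0.016,0,0],[0,0,0,0,0],[0,0,0,0,0],[0,0,0,0,0]]]'
python3 trk.py
```

```text
clock: 10.73
tool_pos: [0.5002, -0.2722, 0.3359]
orientation: [179.8, 0.2, -81.7]
force: [-4.5, 7.3, -7.2]
opening: 0.0237
gripper_force: 30.0
10.73 0.3359 [('scene', [(-0.169, -0.105)], [(-0.148, 0.65)]), ('top', [(0.125, 0.263)], [])]
```

```bash
sed -i "s/rr=.*/rr=[]/" trk.py; python3 -m creep '[[[0,0,0.033,0,0],[0,0,0.032,0,0],[0,0,0,0,0]]]'
python3 trk.py
```

```text
clock: 11.13
tool_pos: [0.5003, -0.2727, 0.3223]
orientation: [179.8, 0.1, -81.7]
force: [-5.7, 4.9, -5.1]
opening: 0.0238
gripper_force: 30.0
11.13 0.3223 [('scene', [(-0.153, -0.085)], []), ('top', [(0.123, 0.263)], [])]
```

```bash
python3 trk.py;python3 -m creep '[[[0,0,0,0,0],[0,0,0,0,0]]]'|head -2;python3 trk.py
```

```text
11.23 0.323 [('scene', [(-0.149, -0.079)], []), ('top', [(0.123, 0.263)], [])]
clock: 11.5
tool_pos: [0.5002, -0.2726, 0.3233]
11.5 0.3233 [('scene', [(-0.145, -0.073)], []), ('top', [(0.123, 0.263)], [])]
```

```bash
python3 -m creep '[[[0,0,-0.025,0,0],[0,0,0,0,0]]]'|head -2;python3 trk.py;python3 -m creep '[[[0,0,0,0,0],[0,0,0,0,0],[0,0,0,0,0]]]'|head -2;python3 trk.py
```

```text
clock: 11.77
tool_pos: [0.5002, -0.2725, 0.3287]
11.77 0.3287 [('scene', [(-0.139, -0.071)], []), ('top', [(0.123, 0.263)], [])]
clock: 12.12
tool_pos: [0.5002, -0.2725, 0.3282]
12.12 0.3282 [('scene', [(-0.141, -0.069)], []), ('top', [(0.123, 0.263)], [])]
```

```bash
python3 -m creep '[[[0,0,-0.03,0,0],[0,0,-0.025,0,0],[0,0,0,0,0],[0,0,0,0,0],[0,0,0,0,0],[0,0,0,0,0],[0,0,0,0,0]]]'|head -2;python3 trk.py
```

```text
clock: 12.8
tool_pos: [0.5002, -0.2722, 0.339]
12.8 0.339 [('scene', [(-0.111, -0.045)], []), ('top', [(0.125, 0.263)], [])]
```

```bash
python3 -m creep '[[[0,0,0,0,0],[0,0,0.025,0,0],[0,0,0.025,0,0]]]'|head -2;python3 trk.py
```

```text
clock: 13.15
tool_pos: [0.5002, -0.2725, 0.3294]
13.15 0.3294 [('scene', [(-0.083, -0.009)], []), ('top', [(-0.025, -0.007), (0.123, 0.263)], [])]
```

```bash
python3 -m creep '[[[0,0,0.0275,0,0],[0,0,0,0,0],[0,0,0,0,0],[0,0,0,0,0]]]'|head -2;python3 trk.py;python3 -m creep '[[[0,0,0,0,0],[0,0,0,0,0]]]'|head -2;python3 trk.py
```

```text
clock: 13.58
tool_pos: [0.5002, -0.2728, 0.3239]
13.58 0.3239 [('scene', [(-0.041, 0.031)], []), ('top', [(-0.025, 0.035), (0.123, 0.263)], [])]
clock: 13.85
tool_pos: [0.5002, -0.2727, 0.324]
13.85 0.324 [('scene', [(-0.023, 0.049)], []), ('top', [(-0.021, 0.051), (0.123, 0.263)], [])]
```

```bash
python3 -m creep '[[[0,0,-0.015,0,0],[0,0,0,0,0],[0,0,0,0,0],[0,0,0,0,0]]]'|head -3;python3 trk.py;python3 -m creep '[[[0,0,0,0,0],[0,0,0,0,0]]]'|head -2;python3 trk.py
```

```text
clock: 14.28
tool_pos: [0.5002, -0.2727, 0.327]
orientation: [179.8, 0.1, -81.7]
14.28 0.327 [('scene', [(-0.001, 0.067)], []), ('top', [(-0.003, 0.067), (0.123, 0.263)], [])]
clock: 14.55
tool_pos: [0.5002, -0.2727, 0.327]
14.55 0.327 [('scene', [(0.005, 0.073)], []), ('top', [(0.003, 0.073), (0.123, 0.263)], [])]
```

```bash
sed -i 's/-.215,.265,.002/-.1,.115,.0005/; s/,3)),round/,4)),round/; s/\]),3)/]),4)/g; s/2\]-1\]),3)/2]-1]),4)/' trk.py; python3 -m creep '[[[0,0,-0.008,0,0],[0,0,0,0,0]]]'|head -2;python3 trk.py;python3 -m creep '[[[0,0,0,0,0],[0,0,0,0,0],[0,0,0,0,0],[0,0,0,0,0]]]'|head -2;python3 trk.py
```

```text
clock: 14.82
tool_pos: [0.5002, -0.2726, 0.3287]
14.82 0.3287 [('scene', [(0.008, 0.0775)], []), ('top', [(0.0055, 0.0765)], [])]
clock: 15.25
tool_pos: [0.5002, -0.2726, 0.3285]
15.25 0.3285 [('scene', [(0.012, 0.0815)], []), ('top', [(0.01, 0.0805)], [])]
```

```bash
python3 -m creep '[[[0,0,0,0,0],[0,0,0,0,0],[0,0,0,0,0]]]'|head -2;python3 trk.py;python3 -m creep '[[[0,0,0,0,0],[0,0,0,0,0],[0,0,0,0,0]]]'|head -2;python3 trk.py
```

```text
clock: 15.6
tool_pos: [0.5002, -0.2726, 0.3285]
15.6 0.3285 [('scene', [(0.014, 0.084)], []), ('top', [(0.0115, 0.0825)], [])]
clock: 15.95
tool_pos: [0.5002, -0.2726, 0.3285]
15.95 0.3285 [('scene', [(0.015, 0.085)], []), ('top', [(0.012, 0.083)], [])]
```

```bash
python3 -m creep '[[[0,0,0,0,0],[0,0,0,0,0],[0,0,0,0,0],[0,0,0,0,0],[0,0,0,0,0],[0,0,0,0,0]]]'|head -2;python3 trk.py
python3 - <<'E'
import cv2,numpy as np
s=[cv2.resize(cv2.imread(f'pics/last_{n}.png')[120:260,150:350],(400,280)) for n in('scene','top')]
cv2.imwrite('pics/crop4.png',np.hstack(s))
E
```

```text
clock: 16.55
tool_pos: [0.5002, -0.2727, 0.3285]
16.55 0.3285 [('scene', [(0.015, 0.085)], []), ('top', [(0.0125, 0.083)], [])]
```

View pics/crop4.png

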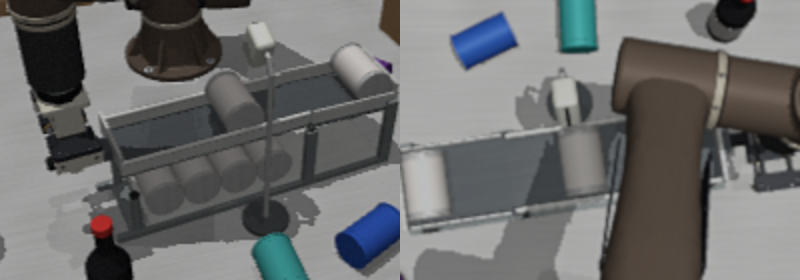

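The crop shows the tin at rest in line with the reader: scene crop (235,98), top crop (582,160), beside the box at (565,95). It measures 0.049 against 0.050–0.055 for the reader. I hold it there.

```bash
for i in 1 2 3; do python3 -m creep '[[[0,0,0,0,0],[0,0,0,0,0],[0,0,0,0,0],[0,0,0,0,0],[0,0,0,0,0],[0,0,0,0,0],[0,0,0,0,0],[0,0,0,0,0]]]'|head -1;done;python3 trk.py
```

```text
clock: 17.32
clock: 17.98
clock: 18.65
18.65 0.3285 [('scene', [(0.015, 0.085)], []), ('top', [(0.0125, 0.083)], [])]
```

```bash
for i in 1 2 3 4 5; do python3 -m creep '[[[0,0,0,0,0],[0,0,0,0,0],[0,0,0,0,0],[0,0,0,0,0],[0,0,0,0,0],[0,0,0,0,0],[0,0,0,0,0],[0,0,0,0,0]]]'|head -1;done;python3 trk.py
```

```text
clock: 19.42
clock: 20.08
clock: 20.75
clock: 21.42
clock: 22.08
22.08 0.3285 [('scene', [(0.015, 0.085)], []), ('top', [(0.0125, 0.083)], [])]
```

```bash
sed -i 's/-.1,.115,.0005/-.1,.36,.001/;s/a>78/a>102/' trk.py; python3 -m creep '[[[0,0,-0.03,0,0],[0,0,0,0,0],[0,0,0,0,0],[0,0,0,0,0],[0,0,0,0,0],[0,0,0,0,0],[0,0,0,0,0],[0,0,0,0,0]]]'|head -3;python3 trk.py
```

```text
clock: 22.85
tool_pos: [0.5002, -0.2725, 0.3344]
orientation: [179.8, 0.1, -81.7]
22.85 0.3344 [('scene', [(0.051, 0.101), (0.276, 0.359)], []), ('top', [(0.039, 0.101), (0.279, 0.359)], [])]
```

```bash
python3 -m creep '[[[0,0,0,0,0],[0,0,0,0,0],[0,0,0,0,0],[0,0,0,0,0],[0,0,0,0,0],[0,0,0,0,0],[0,0,0,0,0],[0,0,0,0,0]]]'|head -1;python3 trk.py; python3 -m creep '[[[0,0,0,0,0],[0,0,0,0,0],[0,0,0,0,0],[0,0,0,0,0],[0,0,0,0,0],[0,0,0,0,0],[0,0,0,0,0],[0,0,0,0,0]]]'|head -1;python3 trk.py
```

```text
clock: 23.62
23.62 0.3345 [('scene', [(0.141, 0.167), (0.276, 0.359)], []), ('top', [(0.103, 0.167), (0.279, 0.359)], [])]
clock: 24.38
24.38 0.3345 [('scene', [(0.199, 0.359)], []), ('top', [(0.205, 0.276), (0.279, 0.359)], [])]
```

```bash
python3 -m creep '[[[0,0,0,0,0],[0,0,0,0,0],[0,0,0.01,0,0],[0,0,0.02,0,0],[0,0,0.02,0,0],[0,0,0.02,0,0],[0,0,0.02,0,0],[0,0,0.02,0,0]]]'|head -2;python3 trk.py; python3 -m creep '[[[-0.002,0,0.025,0,0],[-0.002,0,0.025,0,0],[-0.002,0,0.025,0,0],[-0.002,0,0.025,0,0],[-0.002,0,0.025,0,0],[-0.002,0,0.025,0,0],[0,0,0.02,0,0],[0,0,0,0,0]]]';python3 trk.py
```

```text
clock: 25.15
tool_pos: [0.5003, -0.273, 0.3128]
25.15 0.3128 [('scene', [(0.204, 0.359)], []), ('top', [(0.205, 0.276), (0.279, 0.359)], [])]
clock: 25.92
tool_pos: [0.5001, -0.2714, 0.2785]
orientation: [179.8, 0.0, -81.7]
force: [-7.5, -2.9, -2.7]
opening: 0.0236
gripper_force: 30.0
25.92 0.2785 [('scene', [(0.204, 0.359)], []), ('top', [(0.205, 0.276), (0.279, 0.359)], [])]
```

```bash
python3 -m creep '[[[-0.002,0,0.008,0,0],[0,0,0,0,0]]]'|sed -n 2,4p;python3 -m creep '[[[-0.002,0,0.008,0,0],[0,0,0,0,0]]]'|sed -n 2,4p; python3 -m creep '[[[-0.002,0,0.008,0,0],[0,0,0,0,0]]]'|sed -n 2,4p
```

```text
tool_pos: [0.5, -0.2712, 0.2775]
orientation: [179.8, -0.0, -81.7]
force: [-7.0, -3.2, -1.7]
tool_pos: [0.5, -0.271, 0.276]
orientation: [179.8, -0.0, -81.6]
force: [-7.2, -5.2, -2.3]
tool_pos: [0.5, -0.2708, 0.2745]
orientation: [179.8, -0.1, -81.6]
force: [-6.6, -6.0, -4.1]
```

```bash
python3 -m creep '[[[0,0,0.008,0,0],[0,0,0,0,0]]]'|sed -n 2,4p;python3 -m creep '[[[0,0,0.008,0,0],[0,0,0,0,0]]]'|sed -n 2,4p; python3 -m creep '[[[0,0,0.008,0,0],[0,0,0,0,0]]]'|sed -n 2,4p
```

```text
tool_pos: [0.4999, -0.2707, 0.2728]
orientation: [179.8, -0.0, -81.6]
force: [-6.8, -5.3, -2.6]
tool_pos: [0.4999, -0.2706, 0.272]
orientation: [179.8, -0.0, -81.6]
force: [-9.3, -3.1, 2.8]
tool_pos: [0.4999, -0.2705, 0.2719]
orientation: [179.9, -0.1, -81.6]
force: [-13.1, -0.1, 16.5]
```

```bash
python3 -m creep '[[[0,0,-0.005,0,0],[0,0,0,0,1],[0,0,0,0,1],[0,0,0,0,1],[0,0,0,0,1],[0,0,0,0,1],[0,0,0,0,1],[0,0,0,0,1]]]'|sed -n 1,5p;python3 -m creep '[[[0,0,0,0,1],[0,0,0,0,1],[0,0,0,0,1],[0,0,0,0,1],[0,0,0,0,1],[0,0,0,0,1],[0,0,0,0,1],[0,0,0,0,1]]]'|sed -n 2,5p
```

```text
clock: 27.68
tool_pos: [0.5012, -0.2697, 0.27]
orientation: [-180.0, -0.0, -81.6]
force: [0.6, 0.2, 0.4]
opening: 0.065
tool_pos: [0.5009, -0.2698, 0.27]
orientation: [-180.0, -0.0, -81.6]
force: [0.0, 0.2, -0.4]
opening: 0.0875
```

Free of the handle. I rise clear and check.

```bash
python3 -m creep '[[[0,0,-0.05,0,1],[0,0,-0.1,0,1],[0,0,-0.15,0,1],[0,0,-0.15,0,1],[0,0,-0.15,0,1],[0,0,-0.15,0,1],[0,0,0,0,1],[0,0,0,0,1]]]'|sed -n 2,5p;python3 trk.py
python3 - <<'E'
import cv2,numpy as np
s=[cv2.resize(cv2.imread(f'pics/last_{n}.png')[120:260,150:350],(400,280)) for n in('scene','top')]
cv2.imwrite('pics/crop5.png',np.hstack(s))
E
```

```text
tool_pos: [0.501, -0.2698, 0.4229]
orientation: [-179.7, -0.1, -81.6]
force: [0.3, -0.5, -0.9]
opening: 0.0873
29.02 0.4229 [('scene', [(0.204, 0.359)], []), ('top', [(0.205, 0.276), (0.279, 0.359)], [])]
```

View pics/crop5.png

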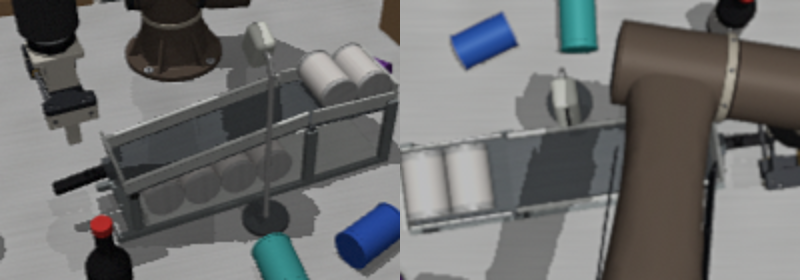

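The tray is down, the handle is free, and the two tins lie side by side in the lane at scene crop (328,78) and (362,68).

```bash
python3 -c "
from plant import workorder
print(workorder.close_job())"
```

```text
the job is handed in; nothing more can be done
None
```

I handed the job in at about 29 s without seeing the judge's result: the tin lay still under the reader for about 6 s, then rolled over the hinge and closed up against the waiting tin (centres about 76 mm apart), and the tray is back on its rest and let go.

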